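# Clamp the brown sample jar in the ratchet clamp

### The job

Stand the brown glass jar with the white cap upright in the V-shaped seat of the blue bench clamp and let go of it, then pump the red trigger, moving the jaw by the trigger only, until the orange pad meets the jar and its spring plunger is pushed in about half way, enough to hold the jar but not so far that the glass is crushed. Finish while holding the trigger squeezed like that with the fingers, so that the pad keeps pressing; leave the other things on the bench where they are.

Things in the scene. Friction and masses are not known exactly. Their poses are not given: they have to be found in the camera images.
- jar: the brown glass jar with a white screw cap, 0.14 to 0.26 kg: body 50 mm across up to 62 mm height, cap 44 mm across, 80 mm tall in all; loose, upright at the start; origin at the centre of its underside, z up
- clamp: bench clamp, fixed: grey base plate 84 mm (its x) by 290 mm (its y, -135 to +155 mm), 10 mm thick; origin at bench level. The jaw closes along the clamp's +y towards the blue V anvil at the +y end (62 mm high, 44 mm wide, apex at y=+120 mm, 120 degree V opening to -y). The toothed bar runs along y, top 62 mm above the bench, back to y=-175 mm
- grip (a point): centre of the top of the fixed black upright grip, 130 mm above the bench; the grip is 30 mm wide in the clamp's x and reaches from clamp y=-58 to -44 mm. The fingers can squeeze the trigger towards it, or push the trigger with closed fingers
- seat (a point): centre of the jar's underside when the jar stands on the base plate touching both faces of the V (10 mm above the bench, clamp x=0, y=+91 mm); axes as the clamp's. Beside it along x nothing is higher than 10 mm. At the start the pad is 24 to 44 mm clear of a seated jar. The pad pushes a jar that stands a few mm short fully home
- feed (a joint): travel of the jaw towards the V, m, 0 to 0.07, at the start 0 to 0.02. Relaxed pad face at clamp y = 22 mm + feed. Each full squeeze advances it about 12 mm (teeth every 6 mm). When the trigger is let go the jaw stays, but it slides back until the pad presses with only about 4 N (the bar's friction): firmer pressure lasts only while the trigger is held
- jaw: the blue sliding jaw block (34 x 22 mm, top 68 mm above the bench) with the toothed steel bar, carries the pad; origin at the clamp's origin when feed is 0. Never push it by hand
- jaw_nose (a point): front face of the jaw block, where the plunger slides into it, 48 mm above the bench
- pad: orange pressure pad, 36 mm wide, 32 mm high, 8 mm thick, on a brass spring plunger; origin at the centre of its face towards the jar, 48 mm above the bench. Relaxed, this point is 32 mm in front of jaw_nose. The plunger goes in by 22 mm at most and presses with 1 N per mm: half way in (21 mm left between the points) is 11 N
- trigger (a joint): angle of the red trigger, rad, 0 (released, leaning away from the grip by 0.15) to 0.30 (fully squeezed, tip towards the grip and the V). A spring returns it when let go (about 3 to 5 N at the paddle; with the pad pressing, about 12 N in all)
- paddle: the red trigger paddle, 30 mm wide in x, 10 mm thick, hinged about trigger_pivot and reaching 115 mm from it (top about 130 mm above the bench), free to touch from 75 mm above the bench upwards; origin at the pivot, its z along the paddle
- trigger_push (a point): where to push: on the face of the paddle away from the grip, 80 mm from the pivot (about 94 mm above the bench); released it lies about 52 mm from the far face of the fixed grip, squeezed about 28 mm. It moves about 24 mm along the clamp's +y in a full squeeze
- trigger_pivot (a point): hinge axis of the trigger (along the clamp's x), 15 mm above the bench, at clamp y=-79 mm
- blue_jar: clear glass jar with a blue cap, same size as the brown jar (50 mm across, 80 mm tall); origin at the centre of its underside, z up. Not the one to clamp: leave it alone
- cork_ring: cork flask ring lying flat, 80 mm outside, 44 mm hole, 26 mm high; origin at the centre of its underside. Leave alone
- beaker: white ceramic beaker, 68 mm across, 85 mm tall, upright; origin at the centre of its underside. Leave alone
- wash_bottle: white plastic bottle with a red cap, 64 mm across, 150 mm tall, upright; origin at the centre of its underside. Leave alone
- spatula: broad steel spatula with a wooden handle lying flat, about 170 mm long, its own x along its length. Leave alone
- stopper: green rubber stopper, 36 mm across the top, 30 mm tall; origin at the centre of its underside. Leave alone
Mind the look-alikes: they are no part of the job. What is shaped like the jar but green or turquoise is not meant.

How it is judged:
By the outcome, as a careful person would: the job done as asked, in the order asked, and still so for the second after the job is handed in, while the arm keeps its last pose, push and grip.
It also fails if it takes over 58 s, if anything falls off the work surface, if the arm or the gripper's body presses on something with over 40 N, if the wrist force passes 120 N, or if a joint passes its speed limit or range.

### The arm

A 7-joint arm with a two-finger parallel gripper is mounted at the origin on the work surface. World frame = base frame: x ahead of the robot, y to its left, z up, the work surface at z = 0. Lengths are in m, angles in rad, forces in N, time in s.
With the tool pointing down it reaches from about 0.35 to 0.9 m from the base axis. Payload 19.9 kg.
Tool frame: the origin (TCP) lies between the finger pads; the fingertips stand 19 mm ahead of it and the grasp point (between the pads) is the TCP (arm.tip_extent is the distance from the TCP to the fingertips, in m); z points along the fingers, y is the line along which they close (so a half turn about z gives the same grasp; the last joint's range is limited). The gripper opens to 94 mm and grips with 3 to 60 N. Pads are 16 mm wide; open, the fingers measure 119 mm over their backs; the gripper's body (75 mm by 177 mm) begins 78 mm behind the grasp point.
Start: joints at [1.075, 0.417, -0.01, 1.614, 0.005, 1.111, -0.053], TCP at [0.274, -0.562, 0.224] pointing down, gripper open.
Joint ranges: [-2.81, 2.81], [-0.39, 2.02], [-1.27, 1.25], [0.06, 2.57], [-1.19, 4.33], [0.19, 2], [-2.82, 2.82]. Speed limits (rad/s): [1.89, 1.89, 2.39, 2.39, 3.01, 3.01, 3.01].

### API

Orientations are given as a unit quaternion [x, y, z, w].
In Python, from workcell import arm gives the robot as it stands.
- The arm moves only by the tool apply_moves, never from a script. Its argument "plan" is a list that holds one entry, the list of rows, each a list of 7 numbers: the turn, a rotation vector about the tool's x, y, z in degrees, then the shift along the tool's x, y, z in mm, then the opening, from -1 (shut) to 1 (fully open). A call has 1 to 20 rows; each row is the pose to reach, as a shift and turn from the pose commanded when the call began, along the tool's axes at that moment; what a row does not reach only later rows make up. A row lasts 1/8 s, in which the tool goes at most 62.5 mm and 10.7 degrees, less where a joint would pass 70% of its speed; a pose out of reach is approached as far as the arm can. A call with a gripper value outside its range is refused whole. The fingers move at their own pace and stop on an object; the grip force is fixed at half the most. Time passes only in rows, so rows that repeat a pose let the fingers close. It gives the time, the measured TCP pose, the force, the opening and the grip force at its end, in the units of the state.
- arm.get_state(): the state, without advancing time (a new reading comes with each control period).
- arm.snapshot(name): name is "scene" or "top"; returns the picture (384x512x3 uint8, red, green, blue); there is no depth.
- arm.camera_info(name): a dict with "intrinsics" (3x3 intrinsics, pixels), "world_from_camera" (4x4, takes a point from camera to world coordinates). Camera axes: x right, y up, looking along -z (the intrinsics and any distortion apply to the point x, -y, -z); pixel columns grow to the right and rows downward; lengths in m; the calibration is good to about 2 mm. A picture is of the moment at which its call begins. camera_info takes no time and is no camera call.
- arm.job_done(): hands the job in; it is judged then, once.
The state is a dict: "clock": time; "joint_pos": joint angles; "joint_velocities": joint speeds; "tau": joint torques, N m; "position": TCP position; "tcp_rot": TCP orientation; "ft_force": force on the tool from outside, world axes, zero at the start; "moment": the same for the moment, N m; "opening": finger opening in m; "grasp_force": force on a finger pad.
Only numpy, scipy, OpenCV 4.12 (cv2) and the standard library are available. Lean on these libraries where they do the work, as an engineer would, in place of code of your own. Each camera call takes 0.05 s, during which the arm holds its last target. There are 200 camera calls.

## Working session

There is one attempt and no reset: what is moved stays moved. The work goes in short steps, Python scripts to look and compute and a tool call to move; the robot and the scene stay as the last step left them, time stands still between calls to the robot, and variables do not carry over. Pictures are saved under pics/ and viewed, at most 10 in all, crops included, and the job is handed in when it is done.

Besides the shell and the picture viewer there is one more tool, called after "Request:" in YAML: its name, and indented under it one key for each argument. apply_moves: Moves the arm, as the interface text tells. Its arguments: {"type":"object","properties":{"plan":{"type":"array"}},"required":["plan"]}

```bash
mkdir -p pics; python3 - <<'E'
from workcell import arm
import cv2,numpy as np
for n in("scene","top"):
    im=arm.snapshot(n); cv2.imwrite(f"pics/{n}0.png",im[:,:,::-1]); c=arm.camera_info(n); print(n,np.round(c["intrinsics"],1).tolist(),np.round(c["world_from_camera"],3).tolist(),c.keys())
a=cv2.imread("pics/scene0.png");b=cv2.imread("pics/top0.png")
s=arm.get_state();print(s)
E
```

```text
scene [[467.4, 0.0, 258.4], [0.0, 467.4, 192.4], [0.0, 0.0, 1.0]] [[0.499, -0.603, 0.622, 1.412], [0.867, 0.343, -0.362, -0.502], [0.005, 0.72, 0.694, 1.062], [0.0, 0.0, 0.0, 1.0]] dict_keys(['intrinsics', 'world_from_camera'])
top [[364.4, 0.0, 255.2], [0.0, 364.4, 186.7], [0.0, 0.0, 1.0]] [[-0.027, 0.996, -0.087, 0.461], [-0.999, -0.025, 0.022, 0.0], [0.019, 0.087, 0.996, 1.111], [0.0, 0.0, 0.0, 1.0]] dict_keys(['intrinsics', 'world_from_camera'])
{'clock': 0.1, 'joint_pos': array([ 1.0754956 ,  0.41791932, -0.01030496,  1.61409905,  0.0047336 ,
        1.1106821 , -0.05299807]), 'joint_velocities': array([ 5.27870194e-04, -1.38947773e-03,  3.22784653e-04, -2.97660467e-03,
       -2.06751324e-05, -3.96937835e-04, -3.70318064e-04]), 'tau': array([ 1.57189563e-03, -8.52577686e+01,  6.39649630e-01, -4.26695216e+01,
       -4.89575369e-02,  1.64127880e-02,  6.00704468e-06]), 'position': array([ 0.27383979, -0.56147281,  0.22389096]), 'tcp_rot': array([ 9.74365230e-01,  2.24971339e-01, -1.76966870e-04, -5.12960872e-04]), 'ft_force': array([0.27066369, 0.15947501, 0.08833347]), 'moment': array([ 0.01100154, -0.04176607,  0.00749603]), 'grasp_force': 0.0, 'opening': 0.09417858823419288}
```

View pics/scene0.png

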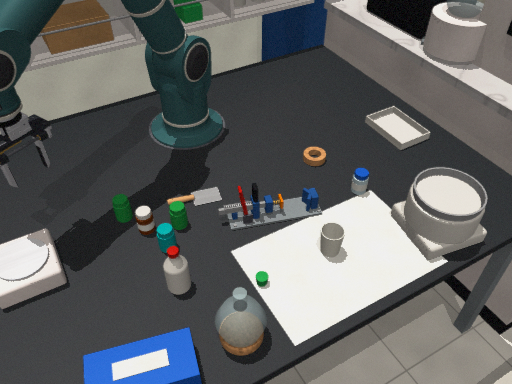

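View pics/top0.png

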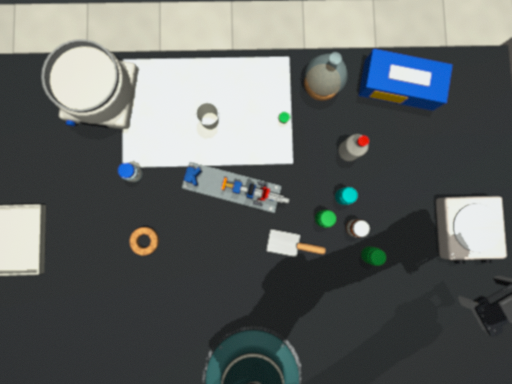

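Scene view: the brown jar with the white cap is at (145,220). Look-alikes in the scene view are dark green (122,208), green (178,215), turquoise (166,237) and the blue-cap jar (360,181). In the top view the brown jar is at (359,229), with green (327,218), dark green (374,257), turquoise (347,195) and blue-cap (130,172) around it. My choice is top (359,229). The clamp runs from its anvil at (192,175) to the bar end at (288,200).

```bash
cat > h.py <<'E'
from workcell import arm
import cv2,numpy as np
from scipy.spatial.transform import Rotation as R
def cam(n):
    c=arm.camera_info(n); return c["intrinsics"],c["world_from_camera"]
def ray(n,px):
    K,T=cam(n); u=np.linalg.solve(K,[px[0],px[1],1.]); return T[:3,3],T[:3,:3]@(u*[1,-1,-1])
def onz(n,px,z):
    o,d=ray(n,px); return o+d*(z-o[2])/d[2]
def proj(n,p):
    K,T=cam(n); q=T[:3,:3].T@(np.asarray(p)-T[:3,3]); u=K@(q*[1,-1,-1]); return u[:2]/u[2]
def blobs(n,im,lo,hi,box,amin=6):
    h=cv2.cvtColor(im,cv2.COLOR_RGB2HSV); m=cv2.inRange(h,lo,hi); k=np.zeros_like(m); x0,y0,x1,y1=box; k[y0:y1,x0:x1]=m[y0:y1,x0:x1]
    N,l,st,c=cv2.connectedComponentsWithStats(k)
    return [(c[i].round(1).tolist(),int(st[i,4])) for i in range(1,N) if st[i,4]>=amin],k
E
python3 - <<'E'
from h import *
t=cv2.cvtColor(cv2.imread("pics/top0.png"),cv2.COLOR_BGR2RGB);s=cv2.cvtColor(cv2.imread("pics/scene0.png"),cv2.COLOR_BGR2RGB)
b,_=blobs("top",t,(0,0,150),(179,70,255),(340,212,378,246));print("cap",b,[onz("top",x[0],.08) for x in b])
b,_=blobs("scene",s,(0,0,130),(179,70,255),(130,200,160,240));print("cap scene",b,[onz("scene",x[0],.08) for x in b])
# others
for nm,lo,hi,box in [("green",(45,80,40),(75,255,255),(310,180,395,275)),("turq",(80,100,60),(97,255,255),(310,180,395,275))]:
    b,_=blobs("top",t,lo,hi,box,20);print(nm,b,[onz("top",x[0],.08).round(3).tolist() for x in b])
# plate
b,k=blobs("top",t,(0,0,75),(179,80,255),(178,166,300,215),200)
print("plate",b); c=max(cv2.findContours(k,0,2)[0],key=cv2.contourArea); r=cv2.minAreaRect(c);print(r)
for nm,lo,hi in [("orange",(8,130,120),(22,255,255)),("red",(0,150,80),(6,255,255)),("blue",(100,130,50),(125,255,255))]:
    for n,im,box in(("top",t,(178,160,300,215)),("scene",s,(215,175,330,235))):
        print(nm,n,blobs(n,im,lo,hi,box)[0])
A=cv2.resize(t[155:270,175:395],None,fx=3.6,fy=3.6,interpolation=cv2.INTER_CUBIC)
cv2.imwrite("pics/c1.png",A[:,:,::-1])
B=cv2.resize(s[170:245,105:335],None,fx=3.4,fy=3.4,interpolation=cv2.INTER_CUBIC)
cv2.imwrite("pics/c2.png",B[:,:,::-1])
E
```

```text
cap [([361.1, 228.3], 205)] [array([ 0.42527232, -0.31854905,  0.08      ])]
cap scene [([142.4, 210.9], 135), ([144.2, 227.7], 44)] [array([ 0.43129701, -0.32085089,  0.08      ]), array([ 0.49605686, -0.33891511,  0.08      ])]
green [([325.3, 218.1], 348), ([373.6, 255.6], 424)] [[0.457, -0.218, 0.08], [0.348, -0.35, 0.08]]
turq [([346.9, 195.5], 336)] [[0.519, -0.283, 0.08]]
plate [([235.0, 188.1], 2335)]
((233.31173706054688, 184.69932556152344), (116.54241180419922, 34.39078140258789), 15.068489074707031)
orange top [([225.6, 183.8], 60)]
orange scene [([280.3, 200.2], 46)]
red top [([264.7, 193.0], 73)]
red scene [([242.1, 199.7], 101)]
blue top [([191.2, 174.6], 193), ([236.7, 186.6], 75), ([249.5, 195.2], 22)]
blue scene [([310.0, 197.8], 282), ([254.9, 208.5], 120), ([268.3, 203.1], 126), ([234.1, 215.5], 29)]
```

View pics/c1.png

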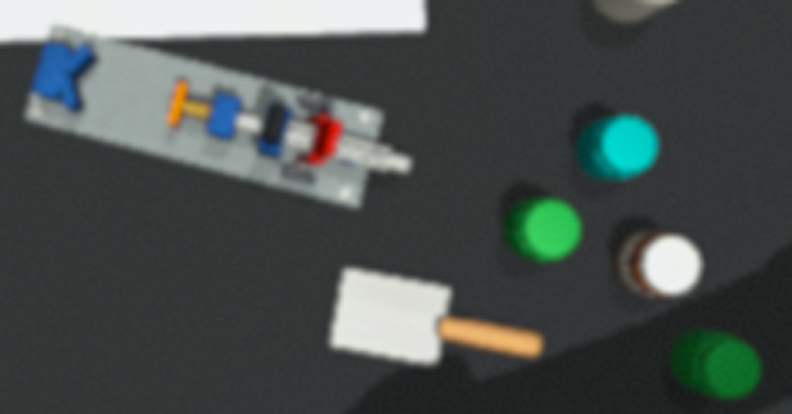

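View pics/c2.png

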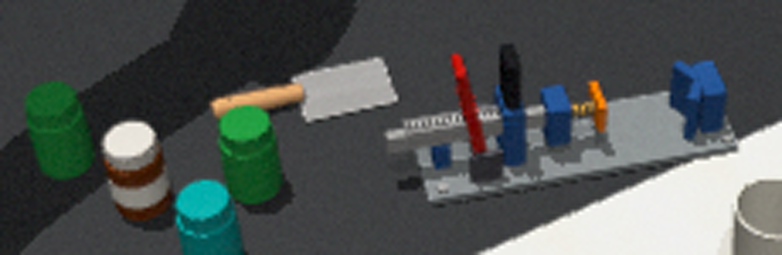

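The crop shows the brown jar with the white cap at top view (361,228), with the white label visible in the scene crop. The plate corners in the top crop are (28,118), (52,28), (383,110) and (358,207).

```bash
cat > cl.py <<'E'
from h import *
t=cv2.cvtColor(cv2.imread("pics/top0.png"),cv2.COLOR_BGR2RGB)
cr=[onz("top",(175+(x+.5)/3.6-.5,155+(y+.5)/3.6-.5),.01) for x,y in[(28,118),(52,28),(383,110),(358,207)]]
fr=(cr[0]+cr[1])/2; bk=(cr[2]+cr[3])/2
yh=(fr-bk)/np.linalg.norm(fr-bk); yh[2]=0; xh=np.array([yh[1],-yh[0],0])
O=(fr+bk)/2-yh*.010; O[2]=0
def W(x,y,z): return O+xh*x+yh*y+np.array([0,0,z])
def C(p): d=np.asarray(p)-O; return np.array([d@xh,d@yh,d[2]])
E
python3 - <<'E'
from cl import *
print("len",np.linalg.norm(fr-bk),"wid",np.linalg.norm(cr[0]-cr[1]),np.linalg.norm(cr[2]-cr[3]))
print("O",O,"yh",yh,"ang",np.degrees(np.arctan2(yh[1],yh[0])),"seat",W(0,.091,.01))
print("pad",C(onz("top",(225.6,183.8),.064)), "jawtop",C(onz("top",(236.7,186.6),.068)),"red",C(onz("top",(264.7,193),.12)))
for nm,px,z in[("orange",(280.3,200.2),.05),("jaw",(268.3,203.1),.05),("anvil",(310,197.8),.045),("red",(242.1,199.7),.1)]: print(nm,C(onz("scene",px,z)).round(3))
for f in (0,.02): print("proj pad",f,proj("scene",W(0,.022+f-.004,.048)),proj("top",W(0,.022+f-.004,.064)))
print("anvil corner top",C(onz("top",(175+80/3.6,155+105/3.6),.062)),C(onz("top",(175+90/3.6,155+50/3.6),.062)),C(onz("top",(175+68/3.6,155+72/3.6),.062)))
E
```

```text
len 0.28731448168643253 wid 0.07861114473406511 0.08446841163235932
O [0.55584066 0.03793501 0.        ] yh [0.27551278 0.96129741 0.        ] ang 74.00742499877546 seat [0.58091232 0.12541307 0.01      ]
pad [-9.90100039e-05  2.54567566e-02  6.40000000e-02] jawtop [-0.00021029 -0.00774707  0.068     ] red [-0.00199788 -0.08878355  0.12      ]
orange [0.003 0.031 0.05 ]
jaw [ 0.006 -0.008  0.05 ]
anvil [0.01  0.125 0.045]
red [ 0.022 -0.092  0.1  ]
proj pad 0 [275.82744653 200.77688477] [228.11333825 184.41459868]
proj pad 0.02 [282.09037859 199.69110112] [221.39616314 182.67744435]
anvil corner top [-0.02151213  0.10441889  0.062     ] [0.02334851 0.1083435  0.062     ] [0.00173515 0.12070779 0.062     ]
```

```bash
cat >> cl.py <<'E'
def row(p,yaw_deg_of_tool_y):
    "row to reach TCP p, tool down, tool y at given world angle, from present pose"
    s=arm.get_state(); R0=R.from_quat(s["tcp_rot"]); a=np.radians(yaw_deg_of_tool_y)
    y=np.array([np.cos(a),np.sin(a),0]); z=np.array([0,0,-1.]); M=R.from_matrix(np.c_[np.cross(y,z),y,z])
    return np.r_[np.degrees((R0.inv()*M).as_rotvec()).round(1),(R0.inv().apply(np.asarray(p)-s["position"])*1000).round(1)]
E
python3 - <<'E'
from cl import *
ya=np.degrees(np.arctan2(xh[1],xh[0])); print("yaw",ya)
for z in(.20,.12,.045): print(z,row([.425,-.3185,z],ya))
b=cv2.imread("pics/top0.png")
E
```

```text
yaw -15.992575001224541
0.2 [-1.000e-01 -0.000e+00 -4.800e+01  2.424e+02 -1.521e+02  2.400e+01]
0.12 [-1.000e-01 -0.000e+00 -4.800e+01  2.424e+02 -1.520e+02  1.040e+02]
0.045 [-1.000e-01 -0.000e+00 -4.800e+01  2.424e+02 -1.519e+02  1.790e+02]
```

Request:
apply_moves:
  plan:
    - [[0,0,-10,50,-31,0,1],[0,0,-20,100,-62,10,1],[0,0,-30,150,-93,15,1],[0,0,-40,200,-124,20,1],[0,0,-48,242.4,-152,24,1],[0,0,-48,242.4,-152,64,1],[0,0,-48,242.4,-152,94,1],[0,0,-48,242.4,-152,94,1],[0,0,-48,242.4,-152,94,1]]

```text
clock: 1.23
position: [0.4256, -0.3191, 0.1314]
tcp_rot: [0.799, 0.602, 0.0, 0.0]
ft_force: [0.2, -0.7, -0.2]
opening: 0.0943
grasp_force: 0.0
```

```bash
python3 - <<'E'
from cl import *
print(row([.425,-.3185,.045],-16))
t=arm.snapshot("top");s=arm.snapshot("scene")
A=cv2.resize(t[180:280,310:410],None,fx=4,fy=4);B=cv2.resize(s[150:250,90:190],None,fx=4,fy=4)
cv2.imwrite("pics/c3.png",np.hstack([A,B])[:,:,::-1])
E
```

```text
[ 0.   0.  -0.   0.5 -0.8 86.4]
```

View pics/c3.png

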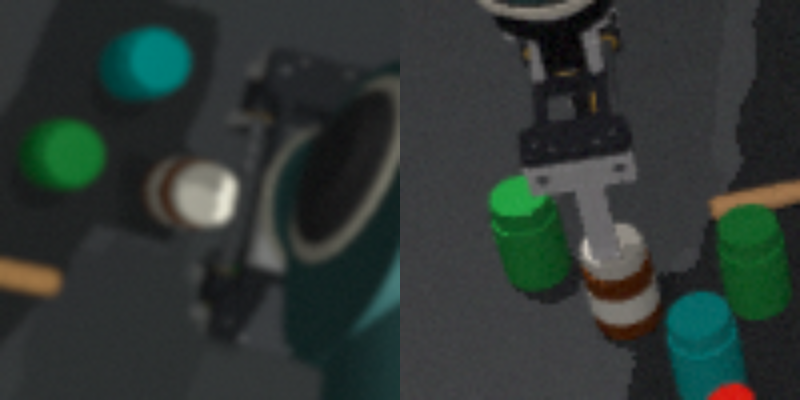

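The hand is centred over the brown jar: cap at crop (207,195), fingers at (240,120) and (200,300). The neighbours are clear, so I'll descend and grip.

Request:
apply_moves:
  plan:
    - [[0,0,0,0.5,-0.8,40,1],[0,0,0,0.5,-0.8,75,1],[0,0,0,0.5,-0.8,86,1],[0,0,0,0.5,-0.8,86,1],[0,0,0,0.5,-0.8,86,-1],[0,0,0,0.5,-0.8,86,-1],[0,0,0,0.5,-0.8,86,-1],[0,0,0,0.5,-0.8,86,-1],[0,0,0,0.5,-0.8,86,-1],[0,0,0,0.5,-0.8,86,-1]]

```text
clock: 2.58
position: [0.4249, -0.3183, 0.0447]
tcp_rot: [0.799, 0.602, 0.0, 0.0]
ft_force: [1.9, -0.3, 3.3]
opening: 0.0499
grasp_force: 30.0
```

```bash
python3 - <<'E'
from cl import *
print(arm.get_state()["opening"],arm.get_state()["grasp_force"])
for p in (W(0,.088,.20),W(0,.088,.055)): print(p,row(p,-16))
E
```

```text
0.049900258441521635 30.000621378421783
[0.58008578 0.12252918 0.2       ] [   0.     0.     0.   466.5   27.8 -155.4]
[0.58008578 0.12252918 0.055     ] [  0.    0.    0.  466.5  27.7 -10.4]
```

Request:
apply_moves:
  plan:
    - [[0,0,0,0,0,-40,-1],[0,0,0,0,0,-90,-1],[0,0,0,10,1,-140,-1],[0,0,0,50,3,-170,-1],[0,0,0,100,6,-170,-1],[0,0,0,150,9,-170,-1],[0,0,0,200,12,-170,-1],[0,0,0,250,15,-170,-1],[0,0,0,300,18,-170,-1],[0,0,0,350,21,-170,-1],[0,0,0,400,24,-170,-1],[0,0,0,440,26,-165,-1],[0,0,0,462,27.8,-150,-1],[0,0,0,464,27.8,-110,-1],[0,0,0,464,27.8,-70,-1],[0,0,0,464,27.8,-40,-1],[0,0,0,464,27.8,-40,-1],[0,0,0,464,27.8,-40,-1]]

```text
clock: 4.82
position: [0.5796, 0.1204, 0.0855]
tcp_rot: [0.799, 0.602, 0.0, 0.0]
ft_force: [-0.1, -1.1, -1.9]
opening: 0.0497
grasp_force: 30.0
```

```bash
python3 - <<'E'
from cl import *
s0=arm.get_state();print(C(s0["position"]),row(W(0,.088,.055),-16))
t=arm.snapshot("top");s=arm.snapshot("scene")
A=cv2.resize(t[140:230,160:300],None,fx=4,fy=4);B=cv2.resize(s[130:240,210:350],None,fx=4,fy=4)
cv2.imwrite("pics/top4.png",t[:,:,::-1]);cv2.imwrite("pics/c4.png",B[:,:,::-1])
E
```

```text
[9.24968062e-05 8.58318242e-02 8.55003514e-02] [ 0.  -0.   0.   2.2 -0.1 30.5]
```

View pics/c4.png

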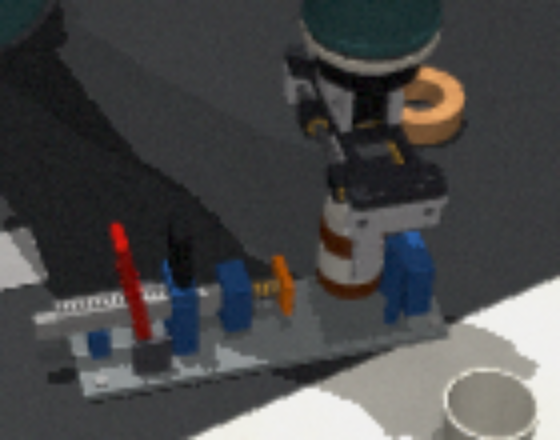

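The jar is held upright in front of the V at crop (350,250), clear of the pad at (283,285) and the anvil. I'll lower it onto the plate.

Request:
apply_moves:
  plan:
    - [[0,0,0,1,0,15,-1],[0,0,0,1,0,26,-1],[0,0,0,1,0,29,-1],[0,0,0,1,0,31,-1],[0,0,0,1,0,31,-1],[0,0,0,1,0,31,-1]]

```text
clock: 5.68
position: [0.5788, 0.1212, 0.0545]
tcp_rot: [0.799, 0.602, -0.001, -0.0]
ft_force: [-14.7, -3.3, 26.1]
opening: 0.0494
grasp_force: 30.0
```

```bash
python3 - <<'E'
from cl import *
s0=arm.get_state();print(C(s0["position"]),s0["ft_force"])
E
```

```text
[-0.00083525  0.08637154  0.05448083] [-14.67853925  -3.32948137  26.1151903 ]
```

Request:
apply_moves:
  plan:
    - [[0,0,0,0,0,-1,-1],[0,0,0,0,0,-1,-1],[0,0,0,0,0,-1,-1]]

```text
clock: 6.05
position: [0.5796, 0.1212, 0.0545]
tcp_rot: [0.799, 0.602, 0.0, -0.0]
ft_force: [-2.7, -1.0, 4.6]
opening: 0.0497
grasp_force: 30.0
```

```bash
python3 - <<'E'
from cl import *
s0=arm.get_state();print(C(s0["position"]),s0["ft_force"],s0["moment"])
s=arm.snapshot("scene")
B=cv2.resize(s[150:230,215:335],None,fx=6,fy=6,interpolation=cv2.INTER_CUBIC)
cv2.imwrite("pics/c5.png",B[:,:,::-1])
E
```

```text
[-0.00012952  0.08658441  0.05452772] [-2.74804077 -0.98763041  4.61484073] [-0.16319264  0.40456752 -0.02045896]
```

View pics/c5.png

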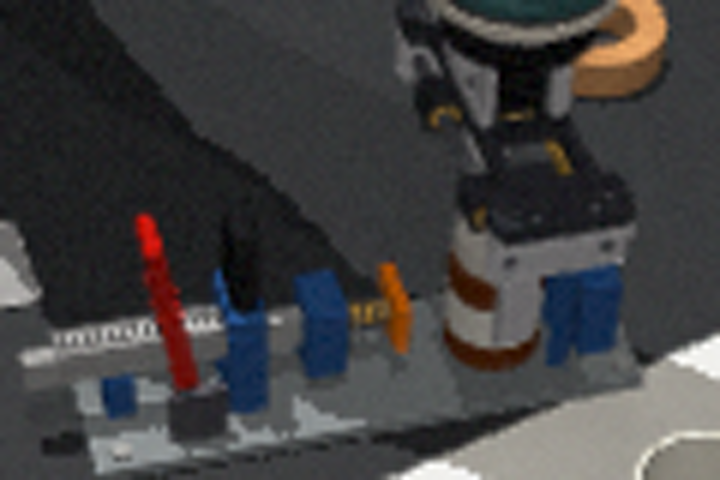

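The jar stands on the plate before the V at crop (490,310), with light contact force. I'll release it and retreat upward.

Request:
apply_moves:
  plan:
    - [[0,0,0,0,0,0,-0.2],[0,0,0,0,0,0,0.6],[0,0,0,0,0,0,0.6],[0,0,0,0,0,0,0.6],[0,0,0,0,0,0,0.6],[0,0,0,0,0,-30,0.6],[0,0,0,0,0,-80,0.6],[0,0,0,0,0,-130,0.6],[0,0,0,0,0,-165,-1],[0,0,0,-40,0,-165,-1],[0,0,0,-90,0,-165,-1],[0,0,0,-140,0,-165,-1],[0,0,0,-190,0,-165,-1],[0,0,0,-210,0,-165,-1],[0,0,0,-210,0,-165,-1],[0,0,0,-210,0,-165,-1]]

```text
clock: 8.1
position: [0.5219, -0.0796, 0.2195]
tcp_rot: [0.798, 0.602, 0.0, -0.0]
ft_force: [-0.3, 0.4, 0.2]
opening: 0.0013
grasp_force: 0.0
```

```bash
cat >> cl.py <<'E'
def meas(tag):
    s0=arm.get_state(); f=s0["ft_force"]; print("clk",s0["clock"],"tcpC",C(s0["position"]).round(4),"fC",np.round([f@xh,f@yh,f[2]],1))
    s=arm.snapshot("scene"); t=arm.snapshot("top")
    for n,im,box in(("top",t,(178,160,300,215)),("scene",s,(215,175,330,235))):
        cv2.imwrite(f"pics/{n}_{tag}.png",im[:,:,::-1])
        o=[x for x in blobs(n,im,(8,130,90),(22,255,255),box)[0]]
        j=[x for x in blobs(n,im,(100,130,50),(125,255,255),box,20)[0]]
        print(n,"orange",[(x[0],x[1],(C(onz(n,x[0],.05 if n=="scene" else .064))[1]*1000).round(1)) for x in o])
        print(n,"blue",[(x[0],x[1],(C(onz(n,x[0],.05 if n=="scene" else .068))[1]*1000).round(1)) for x in j])
    return s,t
E
python3 - <<'E'
from cl import *
s,t=meas("a")
w=[x for x in blobs("top",t,(0,0,170),(179,60,255),(185,150,235,200))[0]];print("white",w,[C(onz("top",x[0],.09)) for x in w])
for y in(-.118,-.110): print(row(W(0,y,.106),-16))
A=cv2.resize(t[150:220,170:300],None,fx=4,fy=4,interpolation=cv2.INTER_CUBIC);B=cv2.resize(s[160:230,215:345],None,fx=4,fy=4,interpolation=cv2.INTER_CUBIC)
cv2.imwrite("pics/c6.png",np.vstack([A,B])[:,:,::-1])
E
```

```text
clk 8.1 tcpC [-0.0003 -0.1224  0.2195] fC [-0.4  0.3  0.2]
top orange [([225.6, 183.8], 59, np.float64(25.5))]
top blue [([190.8, 174.6], 178, np.float64(128.5)), ([236.8, 186.5], 76, np.float64(-8.0))]
scene orange [([292.9, 195.6], 9, np.float64(74.9)), ([280.3, 200.5], 54, np.float64(31.1)), ([274.9, 201.2], 9, np.float64(14.2))]
scene blue [([311.2, 198.4], 237, np.float64(126.1)), ([255.0, 208.6], 118, np.float64(-52.5)), ([268.2, 203.0], 122, np.float64(-7.8)), ([234.1, 215.5], 31, np.float64(-119.5))]
white [([209.5, 157.1], 760), ([204.2, 178.2], 201), ([215.1, 194.1], 7)] [array([0.05973378, 0.08668855, 0.09      ]), array([-0.00192245,  0.08546507,  0.09      ]), array([-0.03750742,  0.04426838,  0.09      ])]
[-0.000e+00 -0.000e+00  1.000e-01  4.200e+00  3.000e-01  1.134e+02]
[-0.000e+00 -0.000e+00  1.000e-01  1.220e+01  3.000e-01  1.134e+02]
```

View pics/c6.png

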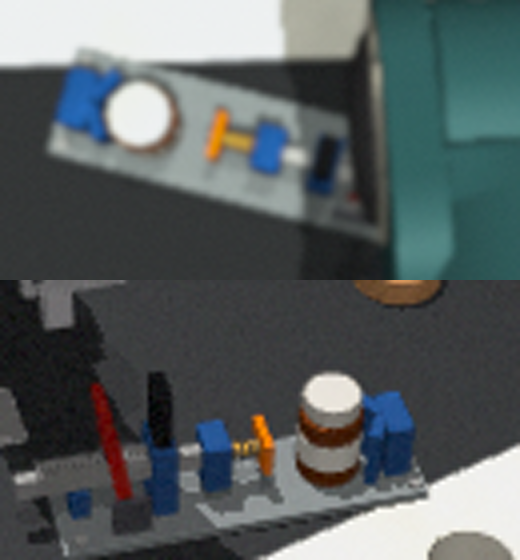

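The jar stands upright against the V (top crop (138,113), clamp y≈86 mm). The pad at (215,137) is clear of it and the trigger is released. Next I'll lower the closed fingers behind the paddle.

Request:
apply_moves:
  plan:
    - [[0,0,0,0,0,50,-1],[0,0,0,0,0,95,-1],[0,0,0,0,0,113,-1],[0,0,0,6,0,113,-1],[0,0,0,14,0,113,-1],[0,0,0,22,0,113,-1],[0,0,0,26,0,113,-1],[0,0,0,26,0,113,-1],[0,0,0,26,0,113,-1]]

```text
clock: 9.32
position: [0.5287, -0.0558, 0.1065]
tcp_rot: [0.799, 0.602, 0.0, -0.0]
ft_force: [0.5, -2.1, 1.6]
opening: 0.0005
grasp_force: 1.1
```

```bash
python3 - <<'E'
from cl import *
s,t=meas("b")
E
```

```text
clk 9.325 tcpC [-0.0002 -0.0975  0.1065] fC [ 1.1 -1.9  1.6]
top orange [([224.4, 183.1], 61, np.float64(29.3))]
top blue [([190.8, 174.6], 179, np.float64(128.5)), ([235.5, 186.4], 72, np.float64(-4.3))]
scene orange [([281.2, 199.8], 56, np.float64(34.6)), ([292.8, 195.6], 10, np.float64(74.6)), ([276.2, 200.7], 6, np.float64(18.6))]
scene blue [([311.1, 198.3], 231, np.float64(126.0)), ([254.9, 208.4], 120, np.float64(-52.6)), ([269.4, 203.0], 125, np.float64(-4.2)), ([234.1, 215.6], 32, np.float64(-119.5))]
```

Request:
apply_moves:
  plan:
    - [[0,0,0,4,0,0,-1],[0,0,0,8,0,0,-1],[0,0,0,12,0,0,-1],[0,0,0,14,0,0,-1],[0,0,0,14,0,0,-1],[0,0,0,14,0,0,-1]]

```text
clock: 10.18
position: [0.5326, -0.0424, 0.1064]
tcp_rot: [0.799, 0.602, -0.0, 0.0]
ft_force: [-1.2, -5.8, 4.2]
opening: 0.0006
grasp_force: 3.3
```

```bash
python3 - <<'E'
from cl import *
s,t=meas("c")
E
```

```text
clk 10.175 tcpC [-0.0002 -0.0837  0.1064] fC [ 0.4 -5.9  4.2]
top orange [([222.1, 183.0], 60, np.float64(35.8))]
top blue [([190.8, 174.6], 179, np.float64(128.5)), ([233.2, 186.0], 78, np.float64(2.4))]
scene orange [([283.2, 199.8], 62, np.float64(40.5)), ([292.7, 195.6], 9, np.float64(74.3))]
scene blue [([311.2, 198.4], 233, np.float64(126.1)), ([271.6, 202.6], 124, np.float64(2.8)), ([255.2, 209.1], 112, np.float64(-52.4)), ([234.1, 215.6], 31, np.float64(-119.5))]
```

Request:
apply_moves:
  plan:
    - [[0,0,0,2,0,0,-1],[0,0,0,3.5,0,0,-1],[0,0,0,3.5,0,0,-1],[0,0,0,3.5,0,0,-1]]

```text
clock: 10.78
position: [0.5335, -0.0394, 0.1064]
tcp_rot: [0.799, 0.602, -0.0, 0.0]
ft_force: [-0.8, -8.3, 2.2]
opening: 0.0008
grasp_force: 3.8
```

```bash
python3 - <<'E'
from cl import *
s,t=meas("d")
E
```

```text
clk 10.775 tcpC [-0.0002 -0.0805  0.1064] fC [ 1.5 -8.2  2.2]
top orange [([221.4, 182.6], 61, np.float64(38.0))]
top blue [([190.8, 174.6], 179, np.float64(128.5)), ([232.2, 186.2], 65, np.float64(5.0))]
scene orange [([284.1, 199.8], 58, np.float64(43.2)), ([292.7, 195.6], 9, np.float64(74.3)), ([279.0, 200.9], 7, np.float64(26.7))]
scene blue [([311.2, 198.4], 232, np.float64(126.1)), ([272.2, 202.3], 121, np.float64(4.9)), ([255.3, 209.6], 106, np.float64(-52.6)), ([234.0, 215.5], 30, np.float64(-119.7))]
```

Request:
apply_moves:
  plan:
    - [[0,0,0,-12,0,0,-1],[0,0,0,-26,0,0,-1],[0,0,0,-33,0,0,-1],[0,0,0,-33,0,0,-1],[0,0,0,-33,0,0,-1],[0,0,0,-26,0,0,-1],[0,0,0,-18,0,0,-1],[0,0,0,-10,0,0,-1],[0,0,0,-3,0,0,-1],[0,0,0,-0.5,0,0,-1],[0,0,0,-0.5,0,0,-1],[0,0,0,-0.5,0,0,-1]]

```text
clock: 12.38
position: [0.5336, -0.0394, 0.1065]
tcp_rot: [0.799, 0.602, -0.0, 0.0]
ft_force: [0.1, -6.4, 2.7]
opening: 0.0003
grasp_force: 3.5
```

```bash
python3 - <<'E'
from cl import *
s,t=meas("e")
E
```

```text
clk 12.375 tcpC [-1.000e-04 -8.050e-02  1.065e-01] fC [ 1.9 -6.1  2.7]
top orange [([216.6, 181.6], 74, np.float64(52.2))]
top blue [([190.8, 174.6], 178, np.float64(128.5)), ([228.9, 184.3], 81, np.float64(15.6))]
scene orange [([287.8, 199.2], 62, np.float64(55.0)), ([292.9, 195.6], 9, np.float64(74.9))]
scene blue [([311.2, 198.4], 232, np.float64(126.1)), ([275.9, 201.9], 122, np.float64(16.3)), ([255.3, 209.9], 104, np.float64(-52.9)), ([234.1, 215.5], 29, np.float64(-119.5))]
```

Request:
apply_moves:
  plan:
    - [[0,0,0,-12,0,0,-1],[0,0,0,-26,0,0,-1],[0,0,0,-33,0,0,-1],[0,0,0,-33,0,0,-1],[0,0,0,-33,0,0,-1],[0,0,0,-26,0,0,-1],[0,0,0,-18,0,0,-1],[0,0,0,-12,0,0,-1],[0,0,0,-6,0,0,-1],[0,0,0,-1,0,0,-1],[0,0,0,-0.5,0,0,-1],[0,0,0,-0.5,0,0,-1]]

```text
clock: 13.98
position: [0.5334, -0.0403, 0.1066]
tcp_rot: [0.799, 0.602, -0.0, 0.0]
ft_force: [-1.8, -7.9, 4.4]
opening: 0.001
grasp_force: 4.6
```

```bash
python3 - <<'E'
from cl import *
s,t=meas("f")
w=[x for x in blobs("top",t,(0,0,170),(179,60,255),(185,165,235,200),60)[0]];print("white",w,[C(onz("top",x[0],.09)) for x in w])
A=cv2.resize(t[155:205,175:265],None,fx=6,fy=6,interpolation=cv2.INTER_CUBIC);B=cv2.resize(s[175:225,245:335],None,fx=6,fy=6,interpolation=cv2.INTER_CUBIC)
cv2.imwrite("pics/c7.png",np.vstack([A,B])[:,:,::-1])
E
```

```text
clk 13.975 tcpC [ 0.     -0.0814  0.1066] fC [ 0.5 -8.   4.4]
top orange [([214.3, 180.9], 70, np.float64(59.1))]
top blue [([190.2, 174.3], 156, np.float64(130.4)), ([224.9, 183.5], 75, np.float64(27.3))]
scene orange [([290.4, 198.4], 69, np.float64(63.8))]
scene blue [([311.7, 198.7], 212, np.float64(127.2)), ([279.5, 201.3], 123, np.float64(27.7)), ([255.3, 209.8], 104, np.float64(-52.8)), ([234.0, 215.5], 30, np.float64(-119.7))]
white [([202.3, 177.7], 200)] [array([-0.00189889,  0.09099031,  0.09      ])]
```

View pics/c7.png

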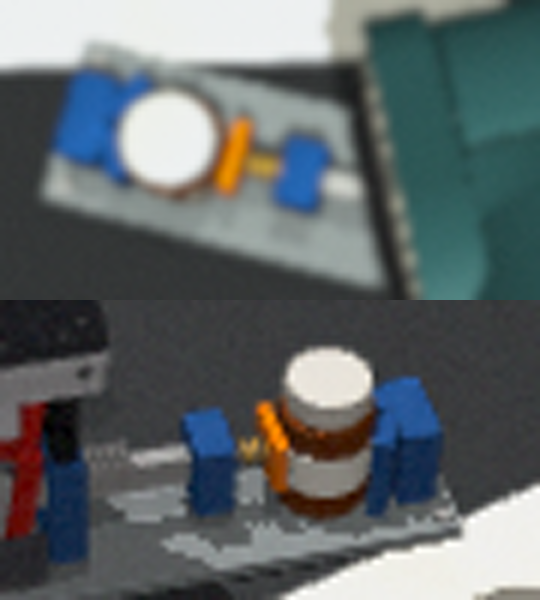

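The jar is home: cap at clamp y=91 mm, and the pad touches it with about 2.4 mm compression. The jaw needs about 8.6 mm more, so I'll make a partial stroke to TCP y≈-90 first.

Request:
apply_moves:
  plan:
    - [[0,0,0,-12,0,0,-1],[0,0,0,-26,0,0,-1],[0,0,0,-32,0,0,-1],[0,0,0,-32,0,0,-1],[0,0,0,-32,0,0,-1],[0,0,0,-26,0,0,-1],[0,0,0,-20,0,0,-1],[0,0,0,-14,0,0,-1],[0,0,0,-10,0,0,-1],[0,0,0,-9,0,0,-1],[0,0,0,-9,0,0,-1]]

```text
clock: 15.45
position: [0.5308, -0.0492, 0.1067]
tcp_rot: [0.799, 0.602, -0.001, 0.0]
ft_force: [-4.3, -7.9, 7.1]
opening: 0.0007
grasp_force: 4.5
```

```bash
python3 - <<'E'
from cl import *
s,t=meas("g")
E
```

```text
clk 15.45 tcpC [-0.     -0.0906  0.1067] fC [-2.  -8.8  7.1]
top orange [([214.1, 180.9], 68, np.float64(59.6))]
top blue [([190.2, 174.3], 156, np.float64(130.4)), ([224.7, 183.5], 74, np.float64(27.8))]
scene orange [([290.4, 198.5], 70, np.float64(63.7))]
scene blue [([311.7, 198.8], 211, np.float64(127.1)), ([279.6, 201.3], 124, np.float64(28.0)), ([255.0, 208.8], 115, np.float64(-52.7)), ([234.1, 215.5], 29, np.float64(-119.5))]
```

Request:
apply_moves:
  plan:
    - [[0,0,0,4,0,0,-1],[0,0,0,8,0,0,-1],[0,0,0,9,0,0,-1],[0,0,0,9,0,0,-1],[0,0,0,9,0,0,-1]]

```text
clock: 16.18
position: [0.5332, -0.0412, 0.1066]
tcp_rot: [0.799, 0.601, -0.001, 0.001]
ft_force: [-3.2, -11.9, 6.4]
opening: 0.0003
grasp_force: 6.5
```

```bash
python3 - <<'E'
from cl import *
s,t=meas("h")
E
```

```text
clk 16.175 tcpC [ 1.000e-04 -8.230e-02  1.066e-01] fC [  0.2 -12.3   6.4]
top orange [([213.8, 180.8], 64, np.float64(60.6))]
top blue [([190.2, 174.3], 157, np.float64(130.4)), ([223.1, 183.2], 74, np.float64(32.5))]
scene orange [([290.7, 198.4], 64, np.float64(64.7))]
scene blue [([311.7, 198.7], 208, np.float64(127.2)), ([281.1, 201.0], 120, np.float64(32.8)), ([255.2, 209.4], 111, np.float64(-52.7)), ([234.1, 215.5], 29, np.float64(-119.5))]
```

Predictions hold (about 7.5 mm in). I'll release, let it settle at 4 N, and re-stroke on the next tooth.

Request:
apply_moves:
  plan:
    - [[0,0,0,-12,0,0,-1],[0,0,0,-24,0,0,-1],[0,0,0,-32,0,0,-1],[0,0,0,-32,0,0,-1],[0,0,0,-32,0,0,-1],[0,0,0,-26,0,0,-1],[0,0,0,-20,0,0,-1],[0,0,0,-14,0,0,-1],[0,0,0,-10,0,0,-1],[0,0,0,-9,0,0,-1],[0,0,0,-9,0,0,-1]]

```text
clock: 17.65
position: [0.5308, -0.0492, 0.1067]
tcp_rot: [0.799, 0.602, -0.001, 0.0]
ft_force: [-3.3, -8.6, 7.3]
opening: 0.0007
grasp_force: 4.5
```

```bash
python3 - <<'E'
from cl import *
s,t=meas("i")
E
```

```text
clk 17.65 tcpC [-0.     -0.0906  0.1067] fC [-0.8 -9.2  7.3]
top orange [([214.1, 180.9], 68, np.float64(59.6))]
top blue [([190.1, 174.3], 156, np.float64(130.7)), ([224.7, 183.5], 74, np.float64(27.8))]
scene orange [([290.2, 198.5], 72, np.float64(63.1))]
scene blue [([311.7, 198.8], 210, np.float64(127.1)), ([279.7, 201.3], 126, np.float64(28.3)), ([255.0, 208.7], 117, np.float64(-52.6)), ([234.0, 215.5], 30, np.float64(-119.7))]
```

Request:
apply_moves:
  plan:
    - [[0,0,0,4,0,0,-1],[0,0,0,8,0,0,-1],[0,0,0,9.5,0,0,-1],[0,0,0,10.5,0,0,-1],[0,0,0,10.5,0,0,-1],[0,0,0,10.5,0,0,-1]]

```text
clock: 18.5
position: [0.5335, -0.04, 0.1065]
tcp_rot: [0.799, 0.601, -0.001, 0.001]
ft_force: [-3.4, -13.1, 5.8]
opening: 0.0004
grasp_force: 7.0
```

```bash
python3 - <<'E'
from cl import *
s,t=meas("j")
E
```

```text
clk 18.5 tcpC [ 0.     -0.081   0.1065] fC [  0.4 -13.5   5.8]
top orange [([213.7, 180.7], 63, np.float64(60.9))]
top blue [([190.2, 174.3], 156, np.float64(130.4)), ([222.9, 183.0], 74, np.float64(33.2))]
scene orange [([290.5, 198.4], 68, np.float64(64.1))]
scene blue [([311.7, 198.8], 211, np.float64(127.1)), ([281.3, 200.9], 123, np.float64(33.6)), ([255.3, 209.8], 105, np.float64(-52.8)), ([234.2, 215.4], 30, np.float64(-119.1))]
```

Request:
apply_moves:
  plan:
    - [[0,0,0,1,0,0,-1],[0,0,0,1.6,0,0,-1],[0,0,0,1.6,0,0,-1],[0,0,0,1.6,0,0,-1]]

```text
clock: 19.1
position: [0.5338, -0.039, 0.1065]
tcp_rot: [0.799, 0.601, -0.001, 0.001]
ft_force: [-3.8, -15.7, 7.6]
opening: 0.0005
grasp_force: 8.7
```

```bash
python3 - <<'E'
from cl import *
s,t=meas("k")
# gap by row profile across top view along clamp axis: brass/blue/orange at known heights
for n,im in(("scene",s),("top",t)):
    h=cv2.cvtColor(im,cv2.COLOR_RGB2HSV)
B=cv2.resize(s[180:220,255:315],None,fx=9,fy=9,interpolation=cv2.INTER_CUBIC);s0=cv2.imread("pics/scene_d.png")[:,:,::-1]
f=cv2.imread("pics/scene_f.png")[:,:,::-1]
Z=lambda i:cv2.resize(i[182:214,255:305],None,fx=8,fy=8,interpolation=cv2.INTER_CUBIC)
Y=lambda i:cv2.resize(i[165:197,195:245],None,fx=8,fy=8,interpolation=cv2.INTER_CUBIC)
cv2.imwrite("pics/c8.png",np.vstack([np.hstack([Z(s0),Z(s)]),np.hstack([Y(cv2.imread("pics/top_d.png")[:,:,::-1]),Y(t)])])[:,:,::-1])
E
```

```text
clk 19.1 tcpC [ 0.     -0.0801  0.1065] fC [  0.7 -16.1   7.6]
top orange [([213.5, 180.7], 61, np.float64(61.5))]
top blue [([190.2, 174.3], 157, np.float64(130.4)), ([222.7, 183.0], 77, np.float64(33.8))]
scene orange [([290.4, 198.4], 66, np.float64(63.8))]
scene blue [([311.7, 198.8], 210, np.float64(127.1)), ([281.4, 200.9], 125, np.float64(33.9)), ([255.4, 209.9], 105, np.float64(-52.6)), ([234.1, 215.4], 31, np.float64(-119.4))]
```

View pics/c8.png

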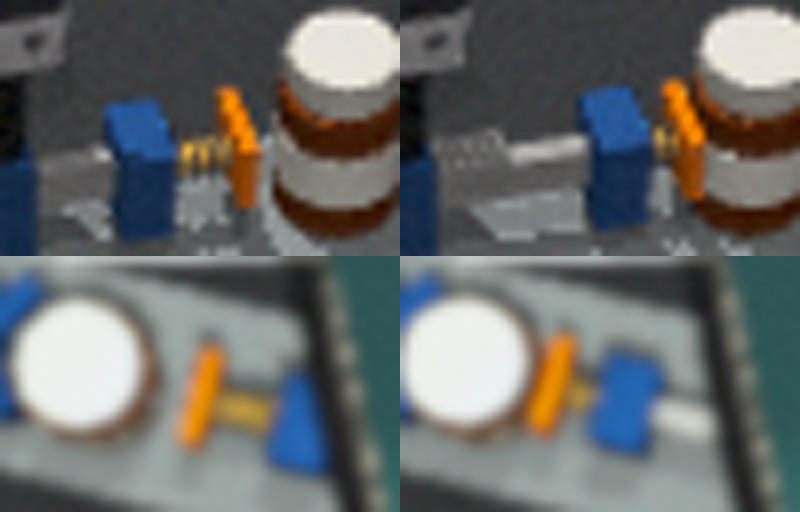

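At TCP y=-80.1 mm the trigger is at its end stop. The visible plunger gap fell from 59 to 32 crop pixels in the scene view (24 mm to about 13 mm), so the plunger is in by about 10–11 mm. The jar is upright and seated and the fingers hold the trigger, so I'll hand it in.

```bash
python3 -c "
from workcell import arm
print(arm.job_done())"
```

```text
the job is handed in; nothing more can be done
None
```

I handed the job in with the brown jar upright in the V seat. The pad is pressing it with the plunger about half way in (I estimate 9 to 11 mm of its 22 mm), and the closed fingers are holding the trigger squeezed.

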